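# Seat a bearing in the three-point nest of a checking stand

### The arm

A 7-joint arm with a two-finger parallel gripper is mounted at the origin on the work surface. World frame = base frame: x ahead of the robot, y to its left, z up, the work surface at z = 0. Lengths are in m, angles in rad, forces in N, time in s.
With the tool pointing down it reaches from about 0.425 to 0.925 m from the base axis. Payload 6.8 kg.
Tool frame: the origin (TCP) lies at the very end of the fingers, on their centre line; the grasp point (between the pads) lies 19 mm behind it (manip.pinch_z is the distance from the TCP to the grasp point, in m); z points along the fingers, y is the line along which they close (so a half turn about z gives the same grasp; the last joint's range is limited). The gripper opens to 88 mm and grips with 3 to 60 N. Pads are 20 mm wide; open, the fingers measure 115 mm over their backs; the gripper's body (75 mm by 178 mm) begins 61 mm behind the grasp point.
Start: joints at [1.043, 0.477, 0.022, 1.555, -0.011, 1.109, -0.083], TCP at [0.275, -0.616, 0.223] pointing down, gripper open.
Joint ranges: [-2.96, 2.96], [-0.34, 2.1], [-1.41, 1.46], [0.24, 2.44], [-1.37, 4.51], [0.17, 1.92], [-2.96, 2.96]. Speed limits (rad/s): [2.39, 2.39, 3.14, 3.14, 3.14, 3.14, 3.14].

### API

Orientations are given as a rotation vector (axis times angle).
In Python, from rig import manip gives the robot as it stands.
- The arm moves only by the tool drive_tool, never from a script. Its argument "motion" is a list of rows, each an object of numbers: "x", "y", "z": the shift along the world's x, y, z in cm; "yaw": the turn about the world's z in rad. A call has 1 to 20 rows; each row shifts and turns the commanded pose from where the row before left it; what a row does not reach is not made up. A row lasts 1/8 s, in which the tool goes at most 62.5 mm and 10.7 degrees, less where a joint would pass 70% of its speed; a pose out of reach is approached as far as the arm can. A call with a gripper value outside its range is refused whole. "hand" is the closure, from 0 (fully open) to 1 (shut), set as the call begins (left out, the last holds). The fingers move at their own pace and stop on an object; "force" is the grip in N (left out, the last holds). Time passes only in rows, so rows that do not move let the fingers close. It gives the time, the measured TCP pose, the force, the opening and the grip force at its end, in the units of the state.
- manip.read_state(): the state, without advancing time (a new reading comes with each control period).
- manip.grab_frame(name): name is "side" or "top" or "wrist"; returns a dict with "img" (400x640x3 uint8, red, green, blue), "fx", "fy", "cx", "cy" (pixels), "R" (3x3) and "t" (3): a world point X has camera coordinates R X + t; the wrist camera has in their place "mount" (4x4, takes a point from camera to tool coordinates, whose origin is the TCP and whose axes are the flange's). Camera axes: x right, y down, z forward; pixel columns grow to the right and rows downward; lengths in m; the calibration is good to about 2 mm. A picture is of the moment at which its call begins: read the wrist's pose just before it. There is no depth.
- manip.hand_in(): hands the job in; it is judged then, once.
The state is a dict: "t": time; "joint_pos": joint angles; "qd": joint speeds; "joint_efforts": joint torques, N m; "ee_pos": TCP position; "tool_rot": TCP orientation; "contact_force": force on the tool from outside, world axes, zero at the start; "wrist_torque": the same for the moment, N m; "gripper_width": finger opening in m; "finger_force": force on a finger pad.
Only numpy, scipy, OpenCV 4.12 (cv2) and the standard library are available. Lean on these libraries where they do the work, as an engineer would, in place of code of your own. Each camera call takes 0.05 s, during which the arm holds its last target. There are 200 camera calls.

### The job

Take the middle-sized of the three bearings, set it down flat on the checking stand's plate in front of the nest and let go of it. Then nudge it gently along the plate, past the sprung roller, until it is fully home and sits firmly against fence, stop pin and roller at once, and leave it there untouched. Do not shove so hard that the clamped nest head slips from its setting, and leave the other bearings and the tools alone.

Things in the scene. Friction and masses are not known exactly. Their poses are not given: they have to be found in the camera images.
- bearing_center (a point): Centre (half-way up) of the middle-sized bearing: a flat solid-looking steel disc 60 mm in diameter and 22 mm high with a black seal and a plugged bore (no hole), about 0.28 kg, lying flat on the table at first. Its z axis is up.
- big_bearing_center (a point): Centre of the big bearing, 80 mm in diameter, 23 mm high: leave it alone.
- small_bearing_center (a point): Centre of the small bearing, 40 mm in diameter, 15 mm high: leave it alone.
- stand: Checking stand, fixed to the table: a dark steel plate 240 mm (x) by 150 mm (y), 14 mm thick; origin at the centre of its underside, z up. Its bare part is at stand x -120 to -45 mm. On the +x half sits a U-shaped aluminium nest head, 20 mm high (two screw heads 26 mm), clamped by friction: pushed along x with more than about 16 N it slips.
- set_down (a point): Point of the stand on the plate's top face, 75 mm from its centre towards -x (axes as the stand's): a good place to set the bearing down, in front of the nest. From here it is nudged along the stand's +x, its centre on the stand's line y = 0.
- home_mid (a point): Point of the stand on the plate's top face, at stand x = 30, y = 0 mm (axes as the stand's). A bearing that is home has its centre at y = 0 and at this x give or take 14 mm: the head is clamped at another setting every time. This point does not follow the setting, which is not measured: home must be felt.
- fence_mid (a point): Point of the stand 30 mm to the -y side of home_mid, on the plate's top: here runs the face of the head's polished fence, 18 mm high, along x from 43 mm short of the home centre to 42 mm past it, with a flared lead-in (16 mm) before that. The bearing's rim rests on it when home.
- stop_mid (a point): Point of the stand 30 mm to the +x side of home_mid, on the plate's top: near here, give or take the same 14 mm, the rim of a bearing that is home meets the rigid stop pin (upright, 10 mm thick, 18 mm high), 10 degrees round to the +y side of straight ahead.
- roller_mid (a point): Point of the stand 9 mm short of home_mid in x, at y = 31 mm: the sprung roller (12 mm thick, 17 mm high, its setting as the head's) rests here and yields to +y. It touches the bearing from some 28 mm before home; sliding on past it takes up to 6 N, home resists more. It presses the bearing on the fence with 2 to 3 N and keeps it home, but does not pull it home. A pusher behind the bearing has 54 mm between fence and roller.
- driver_grip (a point): Handle of a loose screwdriver 200 mm long, lying on the table: leave it alone.
- socket_center (a point): Centre of a loose steel socket, 26 mm in diameter and 50 mm high, standing on the table: leave it alone.
There are look-alikes about, which are no part of the job. Leave any turquoise or yellow look-alike of the part that bears bearing_center alone.

How it is judged:
On the way:
1. the bearing lies flat on the stand's plate in front of the nest and is let go (x of bearing_center in the frame of stand between -0.12 and -0.015 m and y of bearing_center in the frame of stand between -0.05 and 0.05 m and z of bearing_center in the frame of stand between 0.022 and 0.027 m and angle between bearing_center's own z axis and vertical below 0.06 rad and contact force between bearing and the fingers below 0.1 N), for 0.2 s.
At the end, for the whole second after the job is handed in: The middle-sized bearing lies flat on the plate, at rest, let go, and bears on stop pin, fence and sprung roller at once (more than 0.3 N on each); the head has not slipped (contact force between bearing and stop_pin above 0.3 N and contact force between bearing and fence above 0.3 N and contact force between bearing and roller_face above 0.3 N and x of bearing_center in the frame of stand above 0.01 m and z of bearing_center in the frame of stand below 0.027 m and angle between bearing_center's own z axis and vertical below 0.05 rad and linear speed of bearing below 0.01 m/s); the robot touches nothing.
It fails at once if the nest head is pushed more than 2 mm off its setting (distance of head from where it was at the start of the episode above 0.002 m).
It fails at once if another bearing, the screwdriver or the socket is moved more than 25 mm (distance of any of big_bearing_center, small_bearing_center, driver_grip, socket_center from where it was at the start of the episode above 0.025 m).
It also fails if it takes over 53 s, if anything falls off the work surface, if the arm or the gripper's body presses on something with over 40 N, if the wrist force passes 120 N, or if a joint passes its speed limit or range.

## Working session

There is one attempt and no reset: what is moved stays moved. The work goes in short steps, Python scripts to look and compute and a tool call to move; the robot and the scene stay as the last step left them, time stands still between calls to the robot, and variables do not carry over. Pictures are saved under pics/ and viewed, at most 10 in all, crops included, and the job is handed in when it is done.

Besides the shell and the picture viewer there is one more tool, called after "Emit:" by a JSON object that holds its "api" and its "payload". drive_tool: Moves the arm, as the interface text tells. Its arguments: {"type":"object","properties":{"motion":{"type":"array","items":{"type":"object","properties":{"x":{"type":"number"},"y":{"type":"number"},"z":{"type":"number"},"yaw":{"type":"number"}}}},"hand":{"type":"number"},"force":{"type":"number"}},"required":["motion"]}

```bash
ls; mkdir -p pics
python3 - <<'E'
from rig import manip
import cv2,pickle
s=manip.read_state();print(s)
d={}
for n in("top","side","wrist"):
    f=manip.grab_frame(n);d[n]=f
    cv2.imwrite(f"pics/{n}0.png",f["img"][:,:,::-1])
    print(n,{k:v for k,v in f.items() if k!="img"})
pickle.dump((s,d),open("f0.pkl","wb"))
E
```

```text
pics
{'t': 0.0, 'joint_pos': array([ 1.04287188,  0.47777435,  0.0223539 ,  1.55641046, -0.01147163,
        1.10931263, -0.08310623]), 'qd': array([-0.00037418, -0.00079853,  0.00053622, -0.00020288,  0.00071786,
       -0.00180223,  0.00028657]), 'joint_efforts': array([ 1.80806260e-04, -5.82849884e+01,  1.53517406e+00, -2.72609943e+01,
       -5.42649650e-02,  1.70952984e-02,  1.78476680e-04]), 'ee_pos': array([ 0.27486167, -0.61585943,  0.22171659]), 'tool_rot': array([-3.07096789e+00, -6.54297276e-01,  8.28488894e-04]), 'contact_force': array([ 0.91486236,  0.20476198, -1.12922472]), 'wrist_torque': array([0.04914174, 0.03248719, 0.02478084]), 'finger_force': 0.0, 'gripper_width': 0.08718521651095411}
top {'fx': 461.13177065515754, 'fy': 461.13177065515754, 'cx': 317.47296822763235, 'cy': 201.0694831040742, 'R': array([[ 0.00420332, -0.99982928, -0.0179931 ],
       [-0.99246768, -0.001968  , -0.12249092],
       [ 0.1224346 ,  0.01837244, -0.99230652]]), 't': array([0.01180029, 0.56471355, 1.04802429])}
side {'fx': 366.6723113377858, 'fy': 366.6723113377858, 'cx': 317.81399667678363, 'cy': 199.92065754707258, 'R': array([[-0.9992205 , -0.0391413 ,  0.0051324 ],
       [-0.03133585,  0.70736427, -0.70615427],
       [ 0.02400932, -0.70576466, -0.70803941]]), 't': array([0.56489257, 0.04556482, 0.88839196])}
wrist {'fx': 293.32796268655693, 'fy': 293.32796268655693, 'cx': 316.7050216537129, 'cy': 198.42838957552053, 'mount': array([[ 5.01729556e-04, -9.63779257e-01, -2.66700752e-01,
         7.21325881e-02],
       [ 9.99998530e-01,  4.63098941e-05,  1.71389207e-03,
         4.48998822e-04],
       [-1.63946274e-03, -2.66701220e-01,  9.63777864e-01,
        -1.62070477e-01],
       [ 0.00000000e+00,  0.00000000e+00,  0.00000000e+00,
         1.00000000e+00]])}
```

View pics/top0.png

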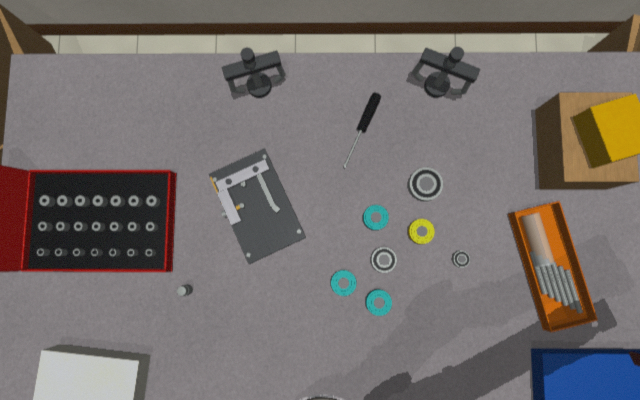

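View pics/side0.png

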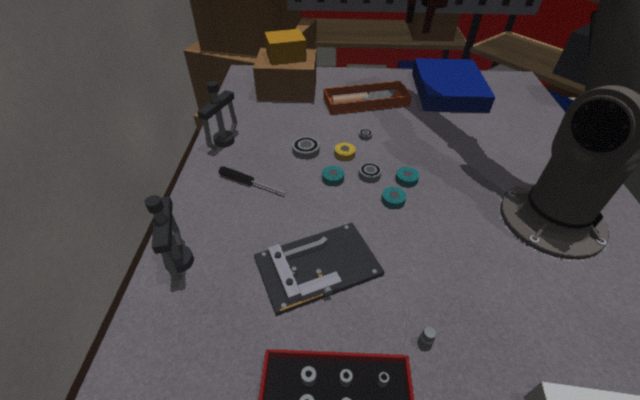

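The top view shows the middle bearing at (384,260) among turquoise ones and a yellow one. The stand is at about (257,207), with its nest end at the upper left. The side view shows the bearing at (370,172) and the stand at (318,265). Next I'll measure these.

```bash
cat > h.py <<'E'
import numpy as np,cv2
def ray(f,uv):
    R,t=f["R"],f["t"]; d=R.T@np.array([(uv[0]-f["cx"])/f["fx"],(uv[1]-f["cy"])/f["fy"],1.]); return -R.T@t,d
def plane(f,uv,z):
    c,d=ray(f,uv); return c+d*(z-c[2])/d[2]
def proj(f,X):
    p=f["R"]@np.asarray(X)+f["t"]; return np.array([f["fx"]*p[0]/p[2]+f["cx"],f["fy"]*p[1]/p[2]+f["cy"]])
def tri(obs):
    A=np.zeros((3,3));b=np.zeros(3)
    for f,uv in obs:
        c,d=ray(f,uv);d=d/np.linalg.norm(d);P=np.eye(3)-np.outer(d,d);A+=P;b+=P@c
    X=np.linalg.solve(A,b); return X,[np.linalg.norm(proj(f,X)-uv) for f,uv in obs]
def wristcam(f,s):
    T=np.eye(4);T[:3,:3]=cv2.Rodrigues(np.array(s["tool_rot"]))[0];T[:3,3]=s["ee_pos"]
    M=np.linalg.inv(T@f["mount"]); g=dict(f);g["R"]=M[:3,:3];g["t"]=M[:3,3];return g
E
python3 - <<'E'
import pickle
from h import *
s,d=pickle.load(open("f0.pkl","rb"))
top,side=d["top"],d["side"]
# plate: dark grey mask
for n,f,(u,v) in(("top",top,(257,207)),("side",side,(318,265))):
    hsv=cv2.cvtColor(f["img"],cv2.COLOR_RGB2HSV)
    m=(hsv[...,2]<95).astype(np.uint8); w=np.zeros_like(m); w[v-75:v+75,u-75:u+75]=1; m*=w
    m=cv2.morphologyEx(m,cv2.MORPH_CLOSE,np.ones((3,3)))
    cs,_=cv2.findContours(m,cv2.RETR_EXTERNAL,cv2.CHAIN_APPROX_SIMPLE);c=max(cs,key=cv2.contourArea)
    h=cv2.convexHull(c)
    print(n,cv2.contourArea(c),cv2.approxPolyDP(h,5,True).reshape(-1,2).tolist())
    # quad fit
    for z in(0.014,):
        P=np.array([plane(f,q,z)[:2] for q in h.reshape(-1,2).astype(float)],np.float32)
        print(cv2.minAreaRect(P*1000))
for n,f,(u,v) in(("top",top,(384,260)),("side",side,(370,172))):
    g=cv2.cvtColor(f["img"],cv2.COLOR_RGB2HSV); r=20
    c=cv2.resize(f["img"][v-r:v+r,u-r:u+r],None,fx=7,fy=7,interpolation=cv2.INTER_CUBIC)
    cv2.imwrite(f"pics/b_{n}.png",c[:,:,::-1]); d[n+"c"]=c
    print(n,[plane(f,(u,v),z).round(4).tolist() for z in(0,.022)])
big=[cv2.resize(top["img"][145:270,205:310],None,fx=4.5,fy=4.5,interpolation=cv2.INTER_CUBIC)]
b=np.zeros((565,280,3),np.uint8);b[:280]=d["topc"];b[282:562]=d["sidec"]
im=np.hstack([cv2.resize(big[0],(472,565)),b]);cv2.imwrite("pics/crop1.png",im[:,:,::-1])
E
```

```text
top 4515.5 [[264, 149], [305, 237], [249, 263], [209, 174]]
((557.3596801757812, 160.26876831054688), (240.10073852539062, 150.26048278808594), 25.336313247680664)
side 5641.5 [[352, 222], [384, 275], [276, 316], [253, 255]]
((557.3216552734375, 168.74447631835938), (243.90573120117188, 167.0972137451172), 25.501007080078125)
top [[0.4279, -0.1448, 0.0], [0.428, -0.1421, 0.022]]
side [[0.4279, -0.1539, 0.0], [0.4318, -0.1281, 0.022]]
```

View pics/crop1.png

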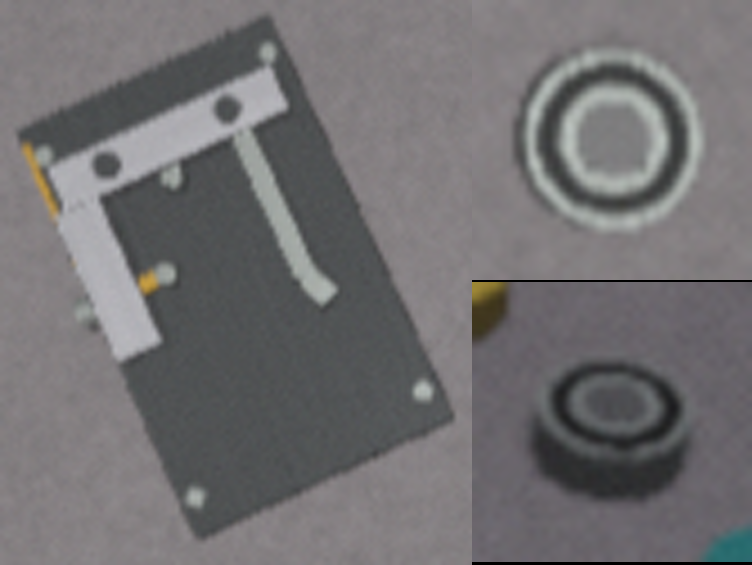

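The crop shows the stand's nest at the upper left, with the fence on the right (stand -y) and the roller and stop pin on the left. The tool's y axis is already nearly along the stand's y. Next I'll triangulate the bearing and a few plate points.

Run:
```python
import pickle
from h import *
s,d=pickle.load(open("f0.pkl","rb"))
top,side=d["top"],d["side"]
obs=[]
for n,f,(u,v) in(("top",top,(384,260)),("side",side,(370,170))):
    g=f["img"].max(2)[v-16:v+16,u-16:u+16]; g=cv2.resize(g,None,fx=8,fy=8,interpolation=cv2.INTER_CUBIC)
    m=(g<85 if n=="top" else g<75).astype(np.uint8)
    cs,hi=cv2.findContours(m,cv2.RETR_CCOMP,cv2.CHAIN_APPROX_NONE)
    for c,h in zip(cs,hi[0]):
        if len(c)>60:
            e=cv2.fitEllipse(c); uv=np.array([(e[0][0]+.5)/8-.5+u-16,(e[0][1]+.5)/8-.5+v-16]); print(n,'hole' if h[3]>=0 else 'outer',uv.round(2),np.round(np.array(e[1])/8,1))
            if h[3]>=0: best=uv
    obs.append((f,best))
print(tri(obs))
print("plate check", [np.linalg.norm(0) ])
# stand height: front corners (bare end) in both views
a=np.radians(25.34);c=np.array([.5574,.1603]);R=np.array([[np.cos(a),-np.sin(a)],[np.sin(a),np.cos(a)]])
for p,q in(((-.12,-.075),None),((-.12,.075),None),((.12,-.075),None)):
    X=np.append(c+R@p,.014);print(p,X.round(4),proj(top,X).round(1),proj(side,X).round(1))
for nm,p in(("corner-x-y",((305,237),(352,225))),):pass
print("set",c+R@[-.075,0],"home",c+R@[.03,0])
Rt=cv2.Rodrigues(s["tool_rot"])[0];print(np.degrees(np.arctan2(Rt[1],Rt[0])))
```

```text
top outer [383.66 259.34] [20.  20.5]
top hole [383.73 259.42] [16.8 17.3]
side outer [369.43 172.66] [19.8 20.5]
side hole [370.   168.93] [ 8.8 13.6]
(array([ 0.43010548, -0.14168296,  0.02109029]), [np.float64(0.3275720814740216), np.float64(0.28602432166184644)])
plate check [np.float64(0.0)]
(-0.12, -0.075) [0.481  0.0412 0.014 ] [305.8 237.1] [353.  221.1]
(-0.12, 0.075) [0.4168 0.1767 0.014 ] [248.2 264.2] [385.8 270.8]
(0.12, -0.075) [0.698  0.1439 0.014 ] [264.3 147.7] [254.  253.3]
set [0.4896162  0.12820083] home [0.58451352 0.17313967]
[ 24.05508644 -65.94493005 119.30883385]
```

Emit:
{"api": "drive_tool", "payload": {"motion": [{"x": 1.7, "y": 5.2, "yaw": 0.022}, {"x": 1.7, "y": 5.2}, {"x": 1.7, "y": 5.2}, {"x": 1.7, "y": 5.2}, {"x": 1.7, "y": 5.2, "z": -1}, {"x": 1.7, "y": 5.2, "z": -2}, {"x": 1.7, "y": 5.2, "z": -2}, {"x": 1.7, "y": 5.2, "z": -2}, {"x": 1.9, "y": 5.8, "z": -2}, {}, {}], "hand": 0, "force": 25}}

```text
schema error: expected keys x, y, z, yaw
```

Run:
```python
from rig import manip
from h import *
s=manip.read_state();f=wristcam(manip.grab_frame("wrist"),s)
R=cv2.Rodrigues(np.array(s["tool_rot"]))[0];print(s["ee_pos"],np.degrees(np.arctan2(R[1,0],R[0,0])),s["contact_force"])
cv2.imwrite("pics/w1.png",f["img"][:,:,::-1])
print(proj(f,[.4301,-.1417,.022]))
```

```text
[ 0.27490721 -0.61600579  0.22192548] 24.05301670575449 [-0.2067505  -0.62896522  0.33248557]
[ -73.42508013 -170.19950874]
```

View pics/w1.png

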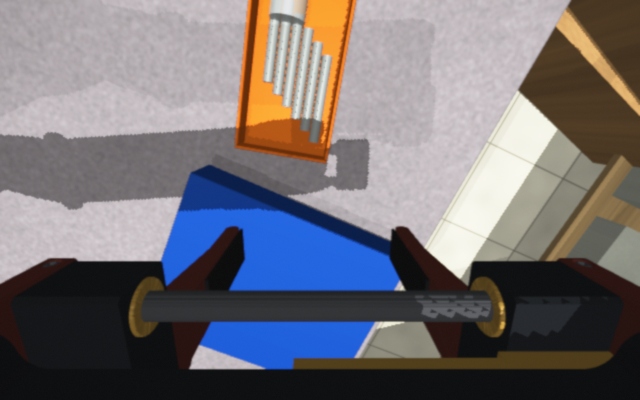

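The move was refused because every row needs all four keys. The picture therefore shows the start view, with the fingers over the blue box. I'll resend the move in full.

Emit:
{"api": "drive_tool", "payload": {"motion": [{"x": 1.7, "y": 5.2, "z": 0, "yaw": 0.022}, {"x": 1.7, "y": 5.2, "z": 0, "yaw": 0}, {"x": 1.7, "y": 5.2, "z": 0, "yaw": 0}, {"x": 1.7, "y": 5.2, "z": 0, "yaw": 0}, {"x": 1.7, "y": 5.2, "z": -1, "yaw": 0}, {"x": 1.7, "y": 5.2, "z": -2, "yaw": 0}, {"x": 1.7, "y": 5.2, "z": -2, "yaw": 0}, {"x": 1.7, "y": 5.2, "z": -2, "yaw": 0}, {"x": 1.9, "y": 5.8, "z": -2, "yaw": 0}, {"x": 0, "y": 0, "z": 0, "yaw": 0}, {"x": 0, "y": 0, "z": 0, "yaw": 0}], "hand": 0, "force": 25}}

```text
t: 1.58
ee_pos: [0.4295, -0.1444, 0.1332]
tool_rot: [3.065, 0.689, -0.001]
contact_force: [-0.1, -0.7, 0.3]
gripper_width: 0.088
finger_force: 0.0
```

Run:
```python
from rig import manip
from h import *
s=manip.read_state();f=wristcam(manip.grab_frame("wrist"),s)
R=cv2.Rodrigues(np.array(s["tool_rot"]))[0];print(s["ee_pos"],np.degrees(np.arctan2(R[1,0],R[0,0])),s["contact_force"])
cv2.imwrite("pics/w2.png",f["img"][:,:,::-1])
print(proj(f,[.4301,-.1417,.022]))
```

```text
[ 0.42945244 -0.14442301  0.13323542] 25.321766747529484 [-0.11168212 -0.74803379  0.27679589]
[313.46921932 193.09910019]
```

View pics/w2.png

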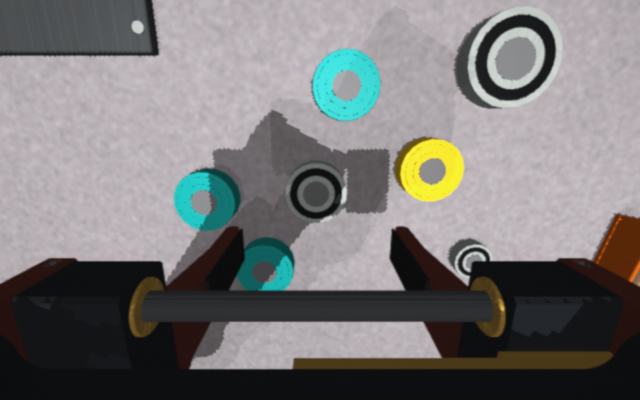

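The wrist view shows the bearing at (315.5,192), about 2 px from the prediction. The nearest turquoise ring's edge is at (240,200), so the fingers are clear. Descending to grasp.

Emit:
{"api": "drive_tool", "payload": {"motion": [{"x": 0.1, "y": 0.15, "z": -4, "yaw": 0}, {"x": 0, "y": 0, "z": -4, "yaw": 0}, {"x": 0, "y": 0, "z": -2.5, "yaw": 0}, {"x": 0, "y": 0, "z": -1.5, "yaw": 0}, {"x": 0, "y": 0, "z": -0.7, "yaw": 0}, {"x": 0, "y": 0, "z": 0, "yaw": 0}, {"x": 0, "y": 0, "z": 0, "yaw": 0}]}}

```text
t: 2.5
ee_pos: [0.4313, -0.1427, 0.007]
tool_rot: [3.065, 0.688, 0.002]
contact_force: [0.1, -1.0, -0.1]
gripper_width: 0.0876
finger_force: 0.0
```

Emit:
{"api": "drive_tool", "payload": {"motion": [{"x": 0, "y": 0, "z": 0, "yaw": 0}, {"x": 0, "y": 0, "z": 0, "yaw": 0}, {"x": 0, "y": 0, "z": 0, "yaw": 0}, {"x": 0, "y": 0, "z": 0, "yaw": 0}, {"x": 0, "y": 0, "z": 0, "yaw": 0}, {"x": 0, "y": 0, "z": 0, "yaw": 0}], "hand": 1, "force": 20}}

```text
t: 3.25
ee_pos: [0.4307, -0.1425, 0.0063]
tool_rot: [3.065, 0.688, 0.0]
contact_force: [-0.3, 0.6, 4.0]
gripper_width: 0.0595
finger_force: 20.0
```

Emit:
{"api": "drive_tool", "payload": {"motion": [{"x": 0, "y": 0, "z": 2, "yaw": 0}, {"x": 0, "y": 0, "z": 3, "yaw": 0}, {"x": 0, "y": 0, "z": 3, "yaw": 0}, {"x": 0.5, "y": 2.5, "z": 0, "yaw": 0}, {"x": 1, "y": 4.5, "z": 0, "yaw": 0}, {"x": 1, "y": 4.5, "z": 0, "yaw": 0}, {"x": 1, "y": 4.5, "z": 0, "yaw": 0}, {"x": 1, "y": 4.5, "z": 0, "yaw": 0}, {"x": 1, "y": 4.5, "z": 0, "yaw": 0}, {"x": 0.4, "y": 2.1, "z": 0, "yaw": 0}, {"x": 0, "y": 0, "z": 0, "yaw": 0}, {"x": 0, "y": 0, "z": 0, "yaw": 0}]}}

```text
t: 4.75
ee_pos: [0.4888, 0.127, 0.0856]
tool_rot: [3.065, 0.686, -0.003]
contact_force: [0.4, -0.2, -2.9]
gripper_width: 0.0595
finger_force: 20.0
```

Run:
```python
from rig import manip
from h import *
import pickle
s=manip.read_state();f=wristcam(manip.grab_frame("wrist"),s)
R=cv2.Rodrigues(np.array(s["tool_rot"]))[0];print(s["ee_pos"],np.degrees(np.arctan2(R[1,0],R[0,0])),s["contact_force"])
im=f["img"].copy();pickle.dump((s,f),open("f3.pkl","wb"))
cv2.imwrite("pics/w3.png",im[:,:,::-1])
a=np.radians(25.34);c=np.array([.5574,.1603]);S=np.array([[np.cos(a),-np.sin(a)],[np.sin(a),np.cos(a)]])
for p in((-.12,-.075),(-.12,.075),(.12,-.075),(.12,.075)): print(p,proj(f,np.append(c+S@p,.014)).round(1))
```

```text
[0.4888036  0.12695942 0.08555099] 25.250040216967765 [ 0.40084154 -0.15604382 -2.94812391]
(-0.12, -0.075) [400.7 254.6]
(-0.12, 0.075) [228.9 254.9]
(0.12, -0.075) [428.6 -80.2]
(0.12, 0.075) [198.9 -80.2]
```

View pics/w3.png

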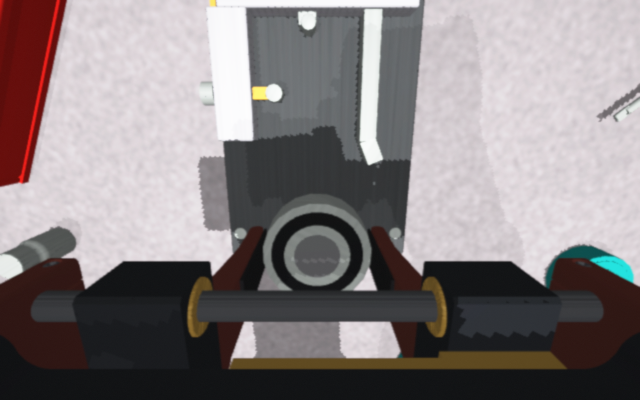

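The wrist view shows the bearing held level at (317,251) and the plate edges at about columns 230 and 407. The fence's inner face is near column 360, and the roller is at (274,93). Next I'll measure the plate's centre line against the held bearing in this view.

Run:
```python
import pickle
from h import *
s,f=pickle.load(open("f3.pkl","rb"))
g=cv2.GaussianBlur(f["img"],(3,3),0).astype(int).max(2)
a=np.radians(25.34);c=np.array([.5574,.1603]);S=np.array([[np.cos(a),-np.sin(a)],[np.sin(a),np.cos(a)]])
st=lambda uv,z:(S.T@(plane(f,uv,z)[:2]-c))*1000
for r in range(150,226,12):
    dl=np.diff(g[r,205:245]); dr=np.diff(g[r,392:425])
    l=(205.5+np.argmin(dl),r);rr=(392.5+np.argmax(dr),r)
    A,B=st(l,.014),st(rr,.014);print(r,l[0],rr[0],A.round(1),B.round(1),"mid y",((A+B)/2)[1].round(2),"width",(A-B)[1].round(1))
for r in range(30,130,20):
    d=np.diff(g[r,345:395]);u=345.5+np.argmax(d);print("fence top edge",r,u,st((u,r),.032).round(1))
T=s["ee_pos"]
print("TCP in stand",(S.T@(T[:2]-c)*1000).round(1))
# held bearing dark ring outer
m=(g[190:288,255:380]<45).astype(np.uint8)
cs,hi=cv2.findContours(m,cv2.RETR_CCOMP,cv2.CHAIN_APPROX_NONE)
for k,h in zip(cs,hi[0]):
    if len(k)>80 and h[3]>=0:
        e=cv2.fitEllipse(k);uv=(e[0][0]+255,e[0][1]+190);print("ring",uv,e[1],st(uv,T[2]-.0063+.022).round(1))
```

```text
150 223.5 411.5 [-29.1  71.9] [-29.3 -76.6] mid y -2.39 width 148.5
162 224.5 410.5 [-38.6  71.9] [-38.8 -76.7] mid y -2.39 width 148.6
174 225.5 409.5 [-48.4  71.9] [-48.6 -76.7] mid y -2.38 width 148.6
186 226.5 408.5 [-58.3  71.9] [-58.5 -76.7] mid y -2.38 width 148.6
198 227.5 407.5 [-68.5  72. ] [-68.7 -76.7] mid y -2.38 width 148.7
210 228.5 406.5 [-78.9  72. ] [-79.1 -76.7] mid y -2.37 width 148.7
222 229.5 405.5 [-89.5  72. ] [-89.8 -76.8] mid y -2.37 width 148.8
fence top edge 30 363.5 [ 51.  -32.5]
fence top edge 50 362.5 [ 39.  -32.4]
fence top edge 70 361.5 [ 26.7 -32.2]
fence top edge 90 360.5 [ 13.9 -32. ]
fence top edge 110 360.5 [  0.6 -32.5]
TCP in stand [-76.3  -0.8]
ring (316.6777153015137, 255.32704162597656) (63.295902252197266, 68.9725570678711) [-76.9  -1.5]
```

Emit:
{"api": "drive_tool", "payload": {"motion": [{"x": 0.05, "y": -0.1, "z": -2.5, "yaw": 0}, {"x": 0, "y": 0, "z": -2.5, "yaw": 0}, {"x": 0, "y": 0, "z": -0.8, "yaw": 0}, {"x": 0, "y": 0, "z": -0.3, "yaw": 0}, {"x": 0, "y": 0, "z": -0.2, "yaw": 0}, {"x": 0, "y": 0, "z": -0.1, "yaw": 0}, {"x": 0, "y": 0, "z": 0, "yaw": 0}, {"x": 0, "y": 0, "z": 0, "yaw": 0}]}}

```text
t: 5.8
ee_pos: [0.4903, 0.1276, 0.0225]
tool_rot: [3.065, 0.688, 0.001]
contact_force: [0.0, -0.6, -3.3]
gripper_width: 0.0592
finger_force: 20.0
```

Emit:
{"api": "drive_tool", "payload": {"motion": [{"x": 0, "y": 0, "z": -0.1, "yaw": 0}, {"x": 0, "y": 0, "z": -0.05, "yaw": 0}, {"x": 0, "y": 0, "z": 0, "yaw": 0}, {"x": 0, "y": 0, "z": 0, "yaw": 0}]}}

```text
t: 6.3
ee_pos: [0.4901, 0.1275, 0.0207]
tool_rot: [3.065, 0.688, 0.0]
contact_force: [-0.1, -0.4, -2.7]
gripper_width: 0.0596
finger_force: 20.0
```

Emit:
{"api": "drive_tool", "payload": {"motion": [{"x": 0, "y": 0, "z": -0.05, "yaw": 0}, {"x": 0, "y": 0, "z": 0, "yaw": 0}, {"x": 0, "y": 0, "z": 0, "yaw": 0}]}}

```text
t: 6.68
ee_pos: [0.4902, 0.1276, 0.0204]
tool_rot: [3.065, 0.688, 0.0]
contact_force: [-1.3, -0.7, 1.0]
gripper_width: 0.0593
finger_force: 20.0
```

Emit:
{"api": "drive_tool", "payload": {"motion": [{"x": 0, "y": 0, "z": 0, "yaw": 0}, {"x": 0, "y": 0, "z": 0, "yaw": 0}, {"x": 0, "y": 0, "z": 0, "yaw": 0}, {"x": 0, "y": 0, "z": 0, "yaw": 0}, {"x": 0, "y": 0, "z": 0, "yaw": 0}], "hand": 0}}

```text
t: 7.3
ee_pos: [0.4901, 0.1275, 0.0202]
tool_rot: [3.065, 0.688, 0.0]
contact_force: [0.8, -0.1, 0.9]
gripper_width: 0.0877
finger_force: 0.0
```

Emit:
{"api": "drive_tool", "payload": {"motion": [{"x": 0, "y": 0, "z": 1, "yaw": 0}, {"x": 0, "y": 0, "z": 2, "yaw": 0}, {"x": 0, "y": 0, "z": 2, "yaw": 0}, {"x": -1.8, "y": -0.9, "z": 0, "yaw": 0}, {"x": -1.8, "y": -0.9, "z": 0, "yaw": 0}, {"x": -1.8, "y": -0.8, "z": 0, "yaw": 0}, {"x": 0, "y": 0, "z": 0, "yaw": 0}]}}

```text
t: 8.18
ee_pos: [0.4353, 0.1009, 0.0707]
tool_rot: [3.065, 0.688, -0.0]
contact_force: [1.0, -0.2, -0.2]
gripper_width: 0.0875
finger_force: 0.0
```

Run:
```python
from rig import manip
from h import *
import pickle
s=manip.read_state();f=wristcam(manip.grab_frame("wrist"),s);t=manip.grab_frame("top");pickle.dump((s,f,t),open("f4.pkl","wb"))
print(s["ee_pos"],s["contact_force"],s["gripper_width"])
g=cv2.cvtColor(f["img"],cv2.COLOR_RGB2BGR);cv2.imwrite("pics/w4.png",g)
```

```text
[0.43530996 0.10092707 0.07067816] [ 0.97293683 -0.16820058 -0.23926139] 0.0875481582494972
```

View pics/w4.png

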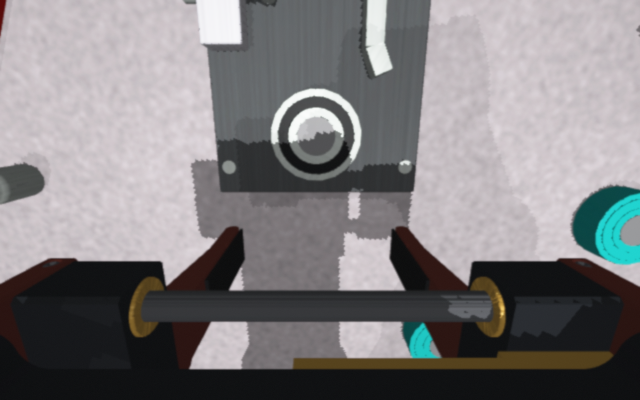

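The bearing lies flat on the plate at (316,135), on the plate's mid-line (edges at columns 220 and 414). Now I'll close the fingers and lower behind it.

Emit:
{"api": "drive_tool", "payload": {"motion": [{"x": 0, "y": 0, "z": 0, "yaw": 0}, {"x": 0, "y": 0, "z": 0, "yaw": 0}, {"x": 0, "y": 0, "z": -1.5, "yaw": 0}, {"x": 0, "y": 0, "z": -2, "yaw": 0}, {"x": 0, "y": 0, "z": -1.2, "yaw": 0}, {"x": 0, "y": 0, "z": -0.5, "yaw": 0}, {"x": 0, "y": 0, "z": 0, "yaw": 0}, {"x": 0, "y": 0, "z": 0, "yaw": 0}, {"x": 0, "y": 0, "z": 0, "yaw": 0}], "hand": 1}}

```text
t: 9.4
ee_pos: [0.4365, 0.1016, 0.0186]
tool_rot: [-3.065, -0.688, -0.002]
contact_force: [0.5, 0.4, 0.2]
gripper_width: 0.0021
finger_force: 0.0
```

Emit:
{"api": "drive_tool", "payload": {"motion": [{"x": 0.23, "y": 0.11, "z": 0, "yaw": 0}, {"x": 0.23, "y": 0.11, "z": 0, "yaw": 0}, {"x": 0.23, "y": 0.11, "z": 0, "yaw": 0}, {"x": 0.23, "y": 0.11, "z": 0, "yaw": 0}, {"x": 0.23, "y": 0.11, "z": 0, "yaw": 0}, {"x": 0.14, "y": 0.06, "z": 0, "yaw": 0}, {"x": 0.14, "y": 0.06, "z": 0, "yaw": 0}, {"x": 0.14, "y": 0.07, "z": 0, "yaw": 0}, {"x": 0.14, "y": 0.07, "z": 0, "yaw": 0}, {"x": 0.14, "y": 0.06, "z": 0, "yaw": 0}, {"x": 0.18, "y": 0.09, "z": 0, "yaw": 0}, {"x": 0.18, "y": 0.08, "z": 0, "yaw": 0}, {"x": 0.18, "y": 0.09, "z": 0, "yaw": 0}, {"x": 0.18, "y": 0.08, "z": 0, "yaw": 0}, {"x": 0.18, "y": 0.09, "z": 0, "yaw": 0}, {"x": 0.18, "y": 0.08, "z": 0, "yaw": 0}, {"x": 0.18, "y": 0.09, "z": 0, "yaw": 0}, {"x": 0.18, "y": 0.08, "z": 0, "yaw": 0}, {"x": 0.18, "y": 0.09, "z": 0, "yaw": 0}, {"x": 0.18, "y": 0.08, "z": 0, "yaw": 0}]}}

```text
t: 11.9
ee_pos: [0.4727, 0.1188, 0.0182]
tool_rot: [3.065, 0.688, -0.0]
contact_force: [-1.3, -0.5, -0.4]
gripper_width: 0.0004
finger_force: 0.5
```

```bash
cat > st.py <<'E'
from rig import manip
from h import *
a=np.radians(25.34);c=np.array([.5574,.1603]);S=np.array([[np.cos(a),-np.sin(a)],[np.sin(a),np.cos(a)]])
s=manip.read_state();print(round(s["t"],2),"TCP stand mm",(S.T@(s["ee_pos"][:2]-c)*1000).round(1),s["ee_pos"][2].round(4),"F stand",(S.T@s["contact_force"][:2]).round(2),s["contact_force"][2].round(2))
E
cat > ring.py <<'E'
from st import *
f=manip.grab_frame("top")
u,v=[int(round(q)) for q in proj(f,np.append(c+S@(S.T@(s["ee_pos"][:2]-c)+[.04,0]),.036))]
k=cv2.resize(f["img"][v-45:v+45,u-60:u+60],None,fx=6,fy=6,interpolation=cv2.INTER_CUBIC)
import sys;cv2.imwrite(sys.argv[1],k[:,:,::-1]);print("crop origin",u-60,v-45)
E
python3 ring.py pics/t5.png
```

```text
11.9 TCP stand mm [-94.3  -1.2] 0.0182 F stand [-1.34  0.13] -0.36
crop origin 205 180
```

View pics/t5.png

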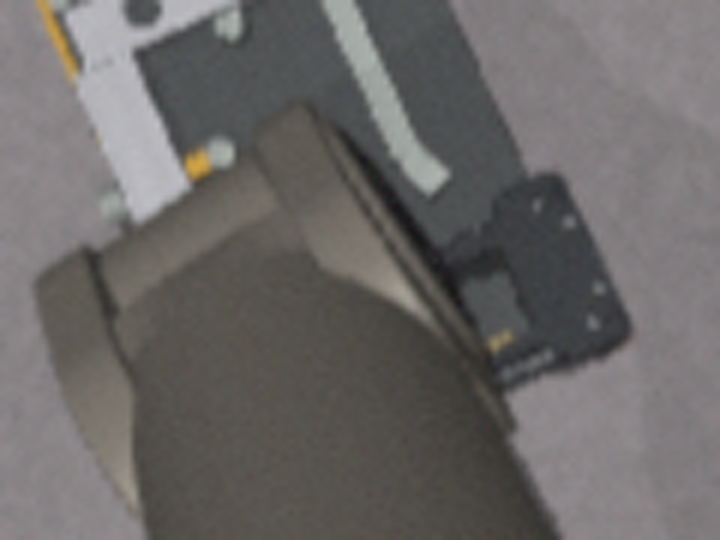

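The arm hides the bearing in the top view, so from here I go by the force reading and the wrist camera. The pusher feels 1.3 N, so it is in contact.

Emit:
{"api": "drive_tool", "payload": {"motion": [{"x": 0.18, "y": 0.09, "z": 0, "yaw": 0}, {"x": 0.18, "y": 0.08, "z": 0, "yaw": 0}, {"x": 0.18, "y": 0.09, "z": 0, "yaw": 0}, {"x": 0.18, "y": 0.08, "z": 0, "yaw": 0}, {"x": 0.18, "y": 0.09, "z": 0, "yaw": 0}, {"x": 0.18, "y": 0.08, "z": 0, "yaw": 0}, {"x": 0.18, "y": 0.09, "z": 0, "yaw": 0}, {"x": 0.18, "y": 0.08, "z": 0, "yaw": 0}, {"x": 0.18, "y": 0.09, "z": 0, "yaw": 0}, {"x": 0.18, "y": 0.08, "z": 0, "yaw": 0}, {"x": 0.18, "y": 0.09, "z": 0, "yaw": 0}, {"x": 0.18, "y": 0.08, "z": 0, "yaw": 0}, {"x": 0.18, "y": 0.09, "z": 0, "yaw": 0}, {"x": 0.18, "y": 0.08, "z": 0, "yaw": 0}, {"x": 0.18, "y": 0.09, "z": 0, "yaw": 0}]}}

```text
t: 13.82
ee_pos: [0.4997, 0.1316, 0.0182]
tool_rot: [3.065, 0.688, -0.0]
contact_force: [-1.1, -0.5, 0.5]
gripper_width: 0.0005
finger_force: 1.1
```

```bash
cat > w.py <<'E'
from st import *
f=wristcam(manip.grab_frame("wrist"),s)
x=(S.T@(s["ee_pos"][:2]-c))[0]
uv0=proj(f,np.append(c+S@[x+.04,-.002],.036))
g=f["img"].astype(int).max(2);u,v=np.round(uv0).astype(int)
y0=max(0,v-60);g=g[y0:v+60,u-70:u+70]
for th in(40,60,80):
    cs,hi=cv2.findContours((g<th).astype(np.uint8),cv2.RETR_CCOMP,cv2.CHAIN_APPROX_NONE)
    for k,h in zip(cs,hi[0]):
        if h[3]>=0 and 60<len(k)<260:
            e=cv2.fitEllipse(k);uv=np.array(e[0])+[u-70,y0];X=S.T@(plane(f,uv,.036)[:2]-c)*1000
            print(th,"hole",uv.round(1),np.round(e[1],1),X.round(1))
E
python3 w.py
```

```text
13.82 TCP stand mm [-64.4  -1.3] 0.0182 F stand [-1.21 -0.02] 0.54
```

Emit:
{"api": "drive_tool", "payload": {"motion": [{"x": 0.14, "y": 0.06, "z": 0, "yaw": 0}, {"x": 0.14, "y": 0.07, "z": 0, "yaw": 0}, {"x": 0.14, "y": 0.06, "z": 0, "yaw": 0}, {"x": 0.14, "y": 0.07, "z": 0, "yaw": 0}, {"x": 0.14, "y": 0.06, "z": 0, "yaw": 0}, {"x": 0.14, "y": 0.07, "z": 0, "yaw": 0}]}}

```text
t: 14.62
ee_pos: [0.5081, 0.1355, 0.0182]
tool_rot: [3.065, 0.688, 0.0]
contact_force: [-1.5, -1.3, 1.7]
gripper_width: 0.0002
finger_force: 1.1
```

```bash
python3 st.py
python3 - <<'E'
from rig import manip
import cv2
f=manip.grab_frame("wrist");cv2.imwrite("pics/w6.png",f["img"][:,:,::-1])
E
```

```text
14.62 TCP stand mm [-55.2  -1.3] 0.0182 F stand [-1.94 -0.52] 1.69
```

View pics/w6.png

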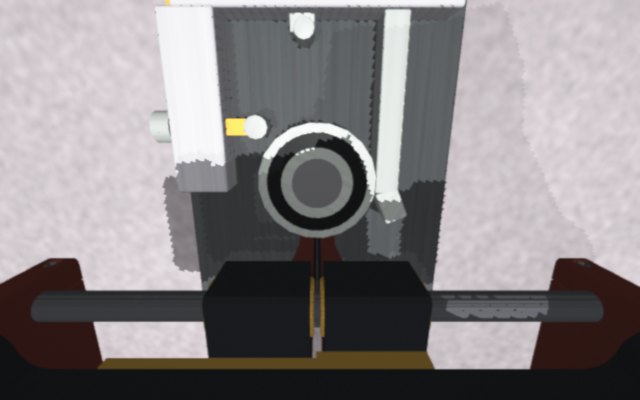

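The bearing at (317,180) has entered between the roller (256,127) and the fence (about column 378), with the stop pin at (302,26). I'll estimate home from the pin and roller.

Run:
```python
from st import *
f=wristcam(manip.grab_frame("wrist"),s)
q=lambda uv,z:(S.T@(plane(f,uv,z)[:2]-c)*1000).round(1)
p=q((302.5,27),.032);r=q((256,127),.031);b=q((317,180),.036)
print("pin",p,"roller",r,"bearing",b,"home from pin",p-[34.5,6.1],"from roller",r[0]+9)
```

```text
14.68 TCP stand mm [-54.9  -1.3] 0.0182 F stand [-0.95 -0.07] 0.59
pin [56.5  4.4] roller [12.6 28. ] bearing [-13.1  -2.2] home from pin [22.  -1.7] from roller 21.6
```

Emit:
{"api": "drive_tool", "payload": {"motion": [{"x": 0.09, "y": 0.04, "z": 0, "yaw": 0}, {"x": 0.09, "y": 0.05, "z": 0, "yaw": 0}, {"x": 0.09, "y": 0.04, "z": 0, "yaw": 0}, {"x": 0.09, "y": 0.04, "z": 0, "yaw": 0}, {"x": 0.09, "y": 0.04, "z": 0, "yaw": 0}, {"x": 0.09, "y": 0.05, "z": 0, "yaw": 0}, {"x": 0.09, "y": 0.04, "z": 0, "yaw": 0}, {"x": 0.09, "y": 0.04, "z": 0, "yaw": 0}, {"x": 0.09, "y": 0.04, "z": 0, "yaw": 0}, {"x": 0.09, "y": 0.05, "z": 0, "yaw": 0}, {"x": 0.09, "y": 0.04, "z": 0, "yaw": 0}, {"x": 0.09, "y": 0.04, "z": 0, "yaw": 0}]}}

```text
t: 16.23
ee_pos: [0.518, 0.1401, 0.0181]
tool_rot: [3.065, 0.688, -0.003]
contact_force: [-4.8, -2.1, 5.3]
gripper_width: 0.0004
finger_force: 2.8
```

Emit:
{"api": "drive_tool", "payload": {"motion": [{"x": 0.09, "y": 0.04, "z": 0, "yaw": 0}, {"x": 0.09, "y": 0.05, "z": 0, "yaw": 0}, {"x": 0.09, "y": 0.04, "z": 0, "yaw": 0}, {"x": 0.09, "y": 0.04, "z": 0, "yaw": 0}]}}

```text
t: 16.73
ee_pos: [0.5215, 0.1418, 0.0181]
tool_rot: [3.065, 0.688, -0.003]
contact_force: [-4.1, -2.3, 5.0]
gripper_width: 0.0006
finger_force: 2.8
```

Emit:
{"api": "drive_tool", "payload": {"motion": [{"x": 0.09, "y": 0.04, "z": 0, "yaw": 0}, {"x": 0.09, "y": 0.05, "z": 0, "yaw": 0}, {"x": 0.09, "y": 0.04, "z": 0, "yaw": 0}, {"x": 0.09, "y": 0.04, "z": 0, "yaw": 0}]}}

```text
t: 17.23
ee_pos: [0.5251, 0.1435, 0.0181]
tool_rot: [3.065, 0.688, -0.003]
contact_force: [-5.3, -2.1, 4.8]
gripper_width: 0.0006
finger_force: 2.8
```

```bash
python3 st.py
```

```text
17.23 TCP stand mm [-36.3  -1.3] 0.0181 F stand [-5.7   0.42] 4.76
```

Emit:
{"api": "drive_tool", "payload": {"motion": [{"x": 0.09, "y": 0.04, "z": 0, "yaw": 0}, {"x": 0.09, "y": 0.05, "z": 0, "yaw": 0}, {"x": 0.09, "y": 0.04, "z": 0, "yaw": 0}, {"x": 0.09, "y": 0.04, "z": 0, "yaw": 0}, {"x": 0.09, "y": 0.04, "z": 0, "yaw": 0}]}}

```text
t: 17.85
ee_pos: [0.5298, 0.1458, 0.0181]
tool_rot: [3.065, 0.688, -0.002]
contact_force: [-5.4, -1.7, 4.0]
gripper_width: 0.0006
finger_force: 2.5
```

Emit:
{"api": "drive_tool", "payload": {"motion": [{"x": 0.09, "y": 0.04, "z": 0, "yaw": 0}, {"x": 0.09, "y": 0.05, "z": 0, "yaw": 0}, {"x": 0.09, "y": 0.04, "z": 0, "yaw": 0}]}}

```text
t: 18.23
ee_pos: [0.5333, 0.1475, 0.0181]
tool_rot: [-3.065, -0.688, -0.0]
contact_force: [-3.2, -0.6, 2.1]
gripper_width: -0.0001
finger_force: 1.7
```

```bash
python3 st.py
```

```text
18.23 TCP stand mm [-27.2  -1.3] 0.0181 F stand [-3.18  0.84] 2.06
```

Emit:
{"api": "drive_tool", "payload": {"motion": [{"x": 0.05, "y": 0.02, "z": 0, "yaw": 0}, {"x": 0.05, "y": 0.02, "z": 0, "yaw": 0}, {"x": 0.05, "y": 0.03, "z": 0, "yaw": 0}, {"x": 0.05, "y": 0.02, "z": 0, "yaw": 0}, {"x": 0.05, "y": 0.02, "z": 0, "yaw": 0}, {"x": 0.05, "y": 0.03, "z": 0, "yaw": 0}]}}

```text
t: 18.98
ee_pos: [0.5363, 0.1488, 0.0182]
tool_rot: [-3.065, -0.688, -0.0]
contact_force: [-2.6, -0.8, -0.9]
gripper_width: 0.0003
finger_force: 1.1
```

Emit:
{"api": "drive_tool", "payload": {"motion": [{"x": 0.05, "y": 0.02, "z": 0, "yaw": 0}, {"x": 0.05, "y": 0.02, "z": 0, "yaw": 0}, {"x": 0.05, "y": 0.03, "z": 0, "yaw": 0}]}}

```text
t: 19.35
ee_pos: [0.5378, 0.1495, 0.0182]
tool_rot: [-3.065, -0.688, -0.0]
contact_force: [-2.2, 0.2, -1.1]
gripper_width: 0.0005
finger_force: 1.0
```

```bash
python3 st.py
```

```text
19.35 TCP stand mm [-22.3  -1.4] 0.0182 F stand [-1.93  1.08] -1.11
```

Emit:
{"api": "drive_tool", "payload": {"motion": [{"x": 0.05, "y": 0.02, "z": 0, "yaw": 0}, {"x": 0.05, "y": 0.02, "z": 0, "yaw": 0}]}}

```text
t: 19.6
ee_pos: [0.5388, 0.1499, 0.0182]
tool_rot: [-3.065, -0.688, -0.0]
contact_force: [-0.8, -0.4, -0.5]
gripper_width: 0.0004
finger_force: 1.0
```

Emit:
{"api": "drive_tool", "payload": {"motion": [{"x": 0.05, "y": 0.02, "z": 0, "yaw": 0}, {"x": 0, "y": 0, "z": 0, "yaw": 0}]}}

```text
t: 19.85
ee_pos: [0.5394, 0.1501, 0.0182]
tool_rot: [-3.065, -0.688, -0.0]
contact_force: [-1.8, 0.4, -1.2]
gripper_width: 0.0007
finger_force: 0.8
```

Emit:
{"api": "drive_tool", "payload": {"motion": [{"x": 0.05, "y": 0.03, "z": 0, "yaw": 0}, {"x": 0, "y": 0, "z": 0, "yaw": 0}]}}

```text
t: 20.1
ee_pos: [0.5399, 0.1504, 0.0182]
tool_rot: [-3.065, -0.688, -0.0]
contact_force: [-1.5, -0.5, -1.4]
gripper_width: 0.0004
finger_force: 0.8
```

Emit:
{"api": "drive_tool", "payload": {"motion": [{"x": 0.05, "y": 0.02, "z": 0, "yaw": 0}, {"x": 0, "y": 0, "z": 0, "yaw": 0}]}}

```text
t: 20.35
ee_pos: [0.5403, 0.1505, 0.0182]
tool_rot: [3.065, 0.688, 0.0]
contact_force: [-1.5, 0.1, -1.1]
gripper_width: 0.0006
finger_force: 0.8
```

Emit:
{"api": "drive_tool", "payload": {"motion": [{"x": 0.05, "y": 0.02, "z": 0, "yaw": 0}, {"x": 0, "y": 0, "z": 0, "yaw": 0}]}}

```text
t: 20.6
ee_pos: [0.5408, 0.1508, 0.0182]
tool_rot: [-3.065, -0.688, -0.0]
contact_force: [-1.4, 0.0, -0.9]
gripper_width: 0.0004
finger_force: 0.8
```

Emit:
{"api": "drive_tool", "payload": {"motion": [{"x": 0.05, "y": 0.02, "z": 0, "yaw": 0}, {"x": 0, "y": 0, "z": 0, "yaw": 0}]}}

```text
t: 20.85
ee_pos: [0.5413, 0.151, 0.0182]
tool_rot: [-3.065, -0.688, -0.0]
contact_force: [-2.4, -0.5, -0.5]
gripper_width: 0.0002
finger_force: 0.8
```

Emit:
{"api": "drive_tool", "payload": {"motion": [{"x": 0.05, "y": 0.03, "z": 0, "yaw": 0}, {"x": 0, "y": 0, "z": 0, "yaw": 0}]}}

```text
t: 21.1
ee_pos: [0.5414, 0.151, 0.0182]
tool_rot: [3.065, 0.688, -0.001]
contact_force: [-2.5, -0.0, 0.3]
gripper_width: 0.0005
finger_force: 1.6
```

Run:
```python
from st import *
import pickle
f=wristcam(manip.grab_frame("wrist"),s);pickle.dump((s,f),open("f7.pkl","wb"))
g=f["img"].astype(int).max(2)
for nm,(px,py,z) in dict(bearing=(x0:=(S.T@(s["ee_pos"][:2]-c))[0]*1000+42,-2.2,36),pin=(56.5,4.4,32)).items():
    print(nm,proj(f,np.append(c+S@[px/1000,py/1000],z/1000)).round(1))
for th in(30,40,50,60,70):
    cs,hi=cv2.findContours((g[120:240,250:385]<th).astype(np.uint8),cv2.RETR_CCOMP,cv2.CHAIN_APPROX_NONE)
    for k,h in zip(cs,hi[0]):
        if len(k)>100:
            e=cv2.fitEllipse(k);uv=np.array(e[0])+[250,120];print(th,h[3]>=0,uv.round(1),np.round(e[1]),(S.T@(plane(f,uv,.036)[:2]-c)*1000).round(1))
```

```text
21.1 TCP stand mm [-18.4  -1.5] 0.0182 F stand [-2.25  1.04] 0.26
bearing [316.7 179.6]
pin [303.  111.3]
30 False [317.1 183.1] [84. 91.] [21.8 -2.4]
40 False [317.1 183.2] [84. 92.] [21.7 -2.4]
50 False [317.2 183.2] [85. 92.] [21.8 -2.5]
60 False [307.1 224. ] [ 33. 129.] [-0.1  2.8]
60 False [317.1 183.2] [85. 93.] [21.8 -2.4]
70 False [306.7 223.2] [ 35. 136.] [0.4 3. ]
70 False [316.8 182.6] [87. 93.] [22.1 -2.3]
```

The last step moved only 0.1 mm, and the bearing is at x≈21.8 mm against a predicted 22, so the stop has been met. I'll firm it up in small steps.

Emit:
{"api": "drive_tool", "payload": {"motion": [{"x": 0.05, "y": 0.02, "z": 0, "yaw": 0}, {"x": 0, "y": 0, "z": 0, "yaw": 0}]}}

```text
t: 21.4
ee_pos: [0.5415, 0.1511, 0.0182]
tool_rot: [3.065, 0.688, -0.002]
contact_force: [-5.5, -1.2, 2.6]
gripper_width: 0.0004
finger_force: 2.6
```

Emit:
{"api": "drive_tool", "payload": {"motion": [{"x": 0.05, "y": 0.02, "z": 0, "yaw": 0}, {"x": 0, "y": 0, "z": 0, "yaw": 0}]}}

```text
t: 21.65
ee_pos: [0.5415, 0.1511, 0.0181]
tool_rot: [3.065, 0.688, -0.004]
contact_force: [-6.5, -2.8, 4.3]
gripper_width: 0.0004
finger_force: 3.4
```

Emit:
{"api": "drive_tool", "payload": {"motion": [{"x": 0.05, "y": 0.02, "z": 0, "yaw": 0}, {"x": 0, "y": 0, "z": 0, "yaw": 0}, {"x": 0, "y": 0, "z": 0, "yaw": 0}]}}

```text
t: 22.02
ee_pos: [0.5415, 0.1511, 0.0181]
tool_rot: [3.064, 0.688, -0.005]
contact_force: [-8.7, -1.8, 5.7]
gripper_width: 0.0005
finger_force: 4.1
```

Emit:
{"api": "drive_tool", "payload": {"motion": [{"x": 0.05, "y": 0.03, "z": 0, "yaw": 0}, {"x": 0, "y": 0, "z": 0, "yaw": 0}, {"x": 0, "y": 0, "z": 0, "yaw": 0}]}}

```text
t: 22.4
ee_pos: [0.5416, 0.1511, 0.0181]
tool_rot: [3.064, 0.688, -0.007]
contact_force: [-9.8, -3.7, 7.8]
gripper_width: 0.0003
finger_force: 4.8
```

The force is about 10.5 N with no motion, so the bearing is firmly home. Backing off slowly.

Emit:
{"api": "drive_tool", "payload": {"motion": [{"x": -0.05, "y": -0.02, "z": 0, "yaw": 0}, {"x": -0.05, "y": -0.03, "z": 0, "yaw": 0}, {"x": -0.05, "y": -0.02, "z": 0, "yaw": 0}, {"x": -0.05, "y": -0.02, "z": 0, "yaw": 0}, {"x": -0.05, "y": -0.03, "z": 0, "yaw": 0}, {"x": -0.05, "y": -0.02, "z": 0, "yaw": 0}, {"x": -0.05, "y": -0.02, "z": 0, "yaw": 0}, {"x": -0.09, "y": -0.04, "z": 0, "yaw": 0}, {"x": -0.18, "y": -0.09, "z": 0, "yaw": 0}, {"x": -0.45, "y": -0.21, "z": 0, "yaw": 0}, {"x": -0.9, "y": -0.4, "z": 0, "yaw": 0}, {"x": -0.9, "y": -0.4, "z": 0, "yaw": 0}, {"x": -0.9, "y": -0.4, "z": 1, "yaw": 0}, {"x": 0, "y": 0, "z": 3, "yaw": 0}, {"x": 0, "y": 0, "z": 2, "yaw": 0}, {"x": 0, "y": 0, "z": 0, "yaw": 0}, {"x": 0, "y": 0, "z": 0, "yaw": 0}]}}

```text
t: 24.52
ee_pos: [0.5055, 0.1348, 0.0778]
tool_rot: [3.065, 0.688, -0.001]
contact_force: [0.0, -0.6, -0.4]
gripper_width: 0.0008
finger_force: 0.0
```

Run:
```python
from st import *
f=wristcam(manip.grab_frame("wrist"),s)
cv2.imwrite("pics/w8.png",f["img"][:,:,::-1])
print("exp bearing px",proj(f,np.append(c+S@[.0218,-.0024],.036)).round(1))
```

```text
24.52 TCP stand mm [-57.9  -0.8] 0.0778 F stand [-0.24 -0.52] -0.35
exp bearing px [317.9 105.4]
```

View pics/w8.png

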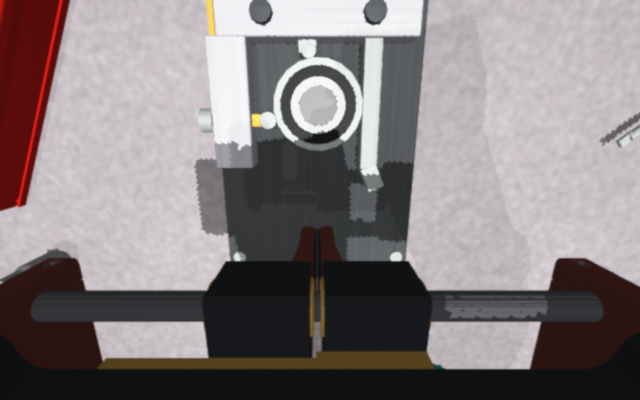

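The bearing at (317.5,104) touches the pin (307,48), the roller (267,120) and the fence (column 363), and the robot is clear of it. Handing in.

```bash
python3 -c "
from rig import manip
print(manip.hand_in())"
```

```text
the job is handed in; nothing more can be done
None
```

I set the middle-sized bearing down on the plate, nudged it home until it held at about 10.5 N without moving, and left it untouched against stop pin, fence and roller; the job is handed in at about 24.5 s, but no verdict came back.

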